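# Rock the pendulum gauge on the sprung stud to its preset mark

## Task

Pick up the pendulum angle gauge by its handle and set the middle of its foot on the tall sprung stud of the plaster test block, so that the stud is gently pressed part of the way in and not to the bottom. Rock the gauge sideways on the stud, without leaning its dial forward or back, until the free-swinging pointer comes to rest over the preset tab at the edge of the dial. Finish while still holding it there, steady; leave the small things around undisturbed.

Things in the scene. Friction and masses are not known exactly. Their poses are not given: they have to be found in the camera images.
- gauge: loose pendulum angle gauge, about 0.25 kg, upright on the table. Origin: centre of its foot's underside; z up to the handle, y along the foot, x the dial's normal (pointer on the -x side, roughly toward the robot). Aluminium foot 30 (x) x 120 (y) x 10 mm, flat below; white dial disc 104 mm across, 10 mm thick, z = 8 to 112 mm; black handle 22 (x) x 40 (y) mm, z = 108 to 160 mm; pivot at z = 95 mm
- gauge_handle (a point): middle of the handle block, 136 mm above the underside of the foot, on the gauge's z axis; grip it here across its 22 mm (along the gauge's x)
- pointer (a joint): free pendulum pointer (thin, black, round weight, hangs 66 mm below the pivot): swings at about 2.5 Hz for two seconds or so after a movement, then hangs plumb. Angle in rad from the gauge's own -z, 0 when the gauge is upright; with the gauge rotated by +a about its own +x axis (its +y end raised) it settles at +a
- index (a joint): preset dark steel tab, 10 mm wide, on a stiff arm on the same pivot, turned to one side of the dial; its angle in rad counts like the pointer's, so the pointer is on the tab when the two values are equal. It is stiff and stays as preset
- pointer_tip (a point): tip of the pointer, 66 mm from the pivot
- index_tab (a point): middle of the tab where the pointer tip passes, 66 mm from the pivot
- block: plaster test block on a steel sole, fixed to the table, 80 (x) x 76 (y) mm, top of the plaster 35 mm above the table. Origin: centre of its underside. Two short fixed brass studs 6 and 10 mm high stand at y = -24 and +24 mm beside the tall sprung stud at its centre
- stud_top (a point): top of the tall steel stud (round head, 10 mm radius) at the block's centre; free height 65 mm above the table
- stud (a joint): how far the tall stud is pressed in, in m: 0 when free, 0.010 at the bottom; its spring takes about 1.2 N to start and 0.3 N a mm more
- cast_2: bystander: dental cast, 53x58x26 mm, origin centre of underside; leave alone
- dappen_dish: bystander: small glass dish, 31x31x16 mm, origin centre of underside; leave alone
- black_lid_pot: bystander: small pot with black lid, 34x34x33 mm, origin centre of underside; leave alone

How it is judged:
By the outcome, as a careful person would: the job done as asked, in the order asked, and still so for the second after the job is handed in, while the arm keeps its last pose, push and grip.
It also fails if it takes over 45 s, if anything falls off the work surface, if the arm or the gripper's body presses on something with over 40 N, if the wrist force passes 120 N, or if a joint passes its speed limit or range.

## Robot

A 7-joint arm with a two-finger parallel gripper is mounted at the origin on a cart in front of the work surface, level with it; the furniture and walls round the work are solid. World frame = base frame: x ahead of the robot, y to its left, z up, the work surface at z = 0. Lengths are in m, angles in rad, forces in N, time in s.
With the tool pointing down it reaches from about 0.425 to 0.975 m from the base axis. Payload 16.7 kg.
Tool frame: the origin (TCP) lies between the finger pads; the fingertips stand 19 mm ahead of it and the grasp point (between the pads) is the TCP; z points along the fingers, y is the line along which they close (so a half turn about z gives the same grasp; the last joint's range is limited). The gripper opens to 85 mm and grips with 20 to 120 N. Pads are 22 mm wide; open, the fingers measure 114 mm over their backs; the gripper's body (76 mm by 85 mm) begins 54 mm behind the grasp point. The pads swing forward as they close: fully open they stand 13 mm farther back than shut.
Start: joints at [-1.258, 0.426, 0.074, 1.606, -0.034, 1.111, -0.067], TCP at [0.301, 0.604, 0.25] pointing down, gripper open.
Joint ranges: [-2.85, 2.85], [-0.5, 2.14], [-1.23, 1.37], [0.21, 2.46], [-1.02, 4.16], [0.16, 2.05], [-2.73, 2.73]. Speed limits (rad/s): [1.89, 1.89, 2.39, 2.39, 3.01, 3.01, 3.01].

## Interface

Orientations are given as a unit quaternion [w, x, y, z].
In Python, from workcell import arm gives the robot as it stands.
- The arm moves only by the shell command python3 nudge.py [FORCE], which reads ROWS from standard input. ROWS is a JSON list that holds a single list of rows (three levels of brackets), with 1 to 12 rows, each of 7 numbers: dx, dy, dz in units of 100 mm, then a rotation vector rx, ry, rz in rad, then the finger opening in m; each row is the pose to reach, as a shift and turn from the pose commanded when the command began, along the tool's axes at that moment; what a row does not reach only later rows make up. A row lasts 1/8 s, in which the tool goes at most 0.0625 m and 0.188 rad, less where a joint would pass 70% of its speed; a pose out of reach is approached as far as the arm can. The fingers move at their own pace and stop on an object; FORCE is the grip in N (left out, the last holds). Time passes only in rows, so rows that do not move let the fingers close. It prints the time, the measured TCP pose, the force, the opening and the grip force at its end. Input that does not fit is refused with a message, and nothing moves.
- arm.read_state(): the state, without advancing time (a new reading comes with each control period).
- arm.get_image(name): name is "scene" or "side" or "wrist"; returns a dict with "frame" (400x640x3 uint8, red, green, blue), "K" (3x3 intrinsics, pixels), "extrinsics" (4x4, takes a point from world to camera coordinates). Camera axes: x right, y down, z forward; pixel columns grow to the right and rows downward; lengths in m; the calibration is good to about 2 mm. A picture is of the moment at which its call begins. There is no depth.
- arm.close_job(): hands the job in; it is judged then, once.
The state is a dict: "time": time; "q": joint angles; "qvel": joint speeds; "tau": joint torques, N m; "tool_pos": TCP position; "tcp_rot": TCP orientation; "contact_force": force on the tool from outside, world axes, zero at the start; "torque": the same for the moment, N m; "gripper_width": finger opening in m; "grasp_force": force on a finger pad.
Only numpy, scipy, OpenCV 4.12 (cv2) and the standard library are available. Lean on these libraries where they do the work, as an engineer would, in place of code of your own. Each camera call takes 0.05 s, during which the arm holds its last target. There are 200 camera calls.

## Working session

There is one attempt and no reset: what is moved stays moved. The work goes in short steps, Python scripts to look and compute and a shell command to move; the robot and the scene stay as the last step left them, time stands still between calls to the robot, and variables do not carry over. Pictures are saved under pics/ and viewed, at most 10 in all, crops included, and the job is handed in when it is done.

```bash
ls; mkdir -p pics
cat > h.py <<'E'
import numpy as np, cv2
from workcell import arm
from scipy.spatial.transform import Rotation as R
def grab(n,f=None):
    d=arm.get_image(n)
    if f: cv2.imwrite('pics/'+f,d['frame'][:,:,::-1])
    return d
def ray(d,u,v):
    E=np.array(d['extrinsics']);r=E[:3,:3].T@np.linalg.inv(d['K'])@[u,v,1]
    return -E[:3,:3].T@E[:3,3], r/np.linalg.norm(r)
def onz(d,u,v,z):
    c,r=ray(d,u,v);return c+r*(z-c[2])/r[2]
def tri(*obs):
    A=np.zeros((3,3));b=np.zeros(3);L=[]
    for d,u,v in obs:
        c,r=ray(d,u,v);P=np.eye(3)-np.outer(r,r);A+=P;b+=P@c;L.append((c,P))
    x=np.linalg.solve(A,b);return x,[round(float(np.linalg.norm(P@(x-c))),4) for c,P in L]
def proj(d,p):
    E=np.array(d['extrinsics']);q=d['K']@(E[:3,:3]@np.array(p)+E[:3,3]);return q[:2]/q[2]
E
python3 - <<'E'
from h import *
a=grab('scene','s1.png');b=grab('side','d1.png')
for d in(a,b): print(ray(d,320,200),d['K'][0][0])
s=arm.read_state();print(s['time'],s['tool_pos'],s['tcp_rot'])
E
```

```text
nudge.py
pics
workcell.py
(array([0.0305951 , 0.47975486, 0.60719355]), array([ 0.57450306, -0.59160913, -0.56563669])) 377.5953850837094
(array([ 0.34975126, -0.68534798,  0.75859098]), array([ 0.1625616 ,  0.7308037 , -0.66294772])) 421.78186768135
0.1 [0.30121243 0.60367686 0.24969892] [-9.83464594e-05  2.29349886e-01  9.73343869e-01 -5.76301621e-04]
```

View pics/s1.png

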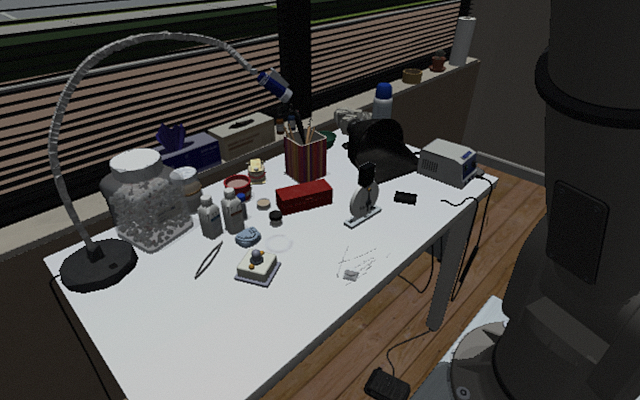

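View pics/d1.png

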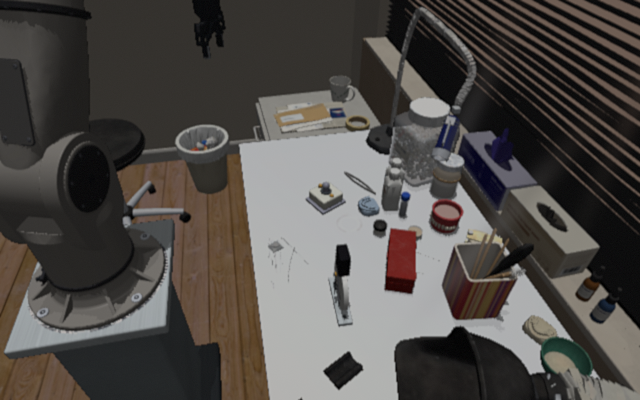

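Scene: gauge at about (366,195) with its foot at (363,215), block at (258,265), small bystanders around (248,237) and (275,217). Side: gauge (343,285), block (325,197). I'll view both enlarged.

Run:
```python
import cv2,numpy as np
s=cv2.imread('pics/s1.png');d=cv2.imread('pics/d1.png')
def c(i,x,y): return cv2.resize(i[y:y+75,x:x+100],(400,300),interpolation=cv2.INTER_CUBIC)
cv2.imwrite('pics/c1.png',np.vstack([np.hstack([c(s,320,155),c(s,210,225)]),np.hstack([c(d,300,240),c(d,280,160)])]))
```

```text
(no output)
```

View pics/c1.png

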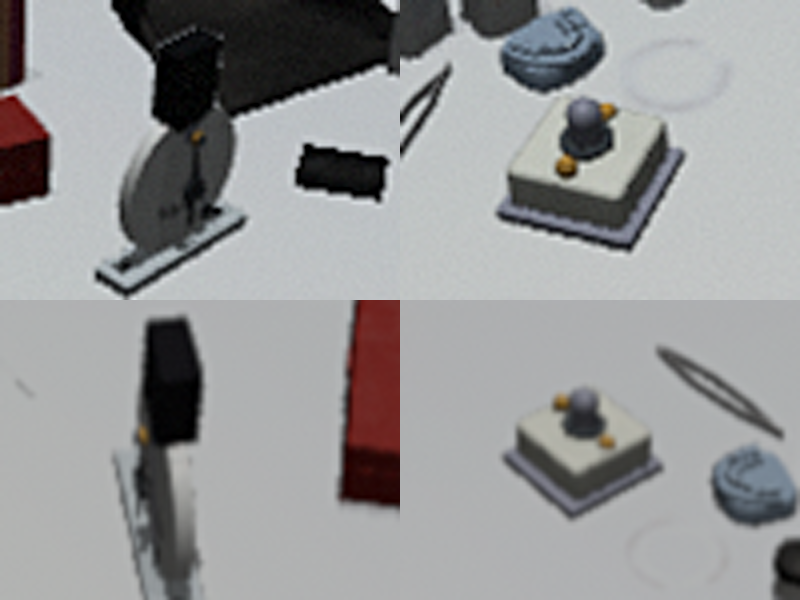

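Gauge handle centre is about scene (366.8,174.5) and side (343.2,260). Stud head is about scene (255.8,253.8) and side (326.2,186.2). The dial faces the robot, with its pointer hanging and the tab near the foot, to its right in scene.

```bash
python3 - <<'E'
from h import *
a=grab('scene');b=grab('side')
print('handle',tri((a,366.75,174.5),(b,343.25,260)))
print('stud',tri((a,255.75,253.75),(b,326.25,186.25)))
# foot corners
f=lambda x,y:(320+x/4,155+y/4)
for p in [(97,268),(127,282),(245,215)]: print('foot top scene',onz(a,*f(*p),.010))
g=lambda x,y:(300+x/4,240+y/4)
print('foot side',onz(b,*g(115,152),.01),onz(b,*g(133,148),.01))
o=lambda x,y:(210+x/4,225+y/4)
for p in [(98,210),(230,246),(284,152)]: print('sole',onz(a,*o(*p),.005))
o2=lambda x,y:(280+x/4,160+y/4)
for p in [(104,157),(172,215),(262,165)]: print('sole side',onz(b,*o2(*p),.005))
print('brass side',tri((a,*o(167,165)),(b,*o2(161,102))),tri((a,*o(207,110)),(b,*o2(207,140))))
E
python3 - <<'E'
from h import *
w=grab('wrist');s=arm.read_state()
q=s['tcp_rot'];T=R.from_quat([q[1],q[2],q[3],q[0]]);E=np.array(w['extrinsics'])
c=-E[:3,:3].T@E[:3,3]
np.set_printoptions(precision=4,suppress=True)
print(T.as_matrix());print('cam in tool',T.inv().apply(c-s['tool_pos']));print((E[:3,:3]@T.as_matrix()).T);print(w['K'])
# target tool: y along gauge x
yaw=-.084
gx=np.array([np.cos(yaw),np.sin(yaw),0])
for sg in(1,-1):
    y=sg*gx;z=np.array([0,0,-1.]);M=np.stack([np.cross(y,z),y,z],1)
    print(sg,T.as_matrix().T.dot(np.array([.51,-.1765,.25])-s['tool_pos']),(T.inv()*R.from_matrix(M)).as_rotvec())
E
```

```text
[[-0.8948  0.4465 -0.0002]
 [ 0.4465  0.8948 -0.0005]
 [-0.     -0.0006 -1.    ]]
cam in tool [ 0.0727  0.0004 -0.1229]
[[-0.0004 -0.9585 -0.285 ]
 [ 1.      0.0001 -0.0018]
 [ 0.0017 -0.285   0.9585]]
[[281.3822   0.     319.6721]
 [  0.     281.3822 202.4326]
 [  0.       0.       1.    ]]
1 [-0.5351 -0.6051  0.0004] [-0.0005  0.0004  1.192 ]
-1 [-0.5351 -0.6051  0.0004] [-0.0004 -0.0005 -1.9496]
```

```bash
cat >> h.py <<'E'
np.set_printoptions(precision=4,suppress=True)
def rel(p,M,s=None):
    "target in tool axes from the present pose"
    s=s or arm.read_state();q=s['tcp_rot'];T=R.from_quat([q[1],q[2],q[3],q[0]])
    return T.inv().apply(np.array(p)-s['tool_pos']),(T.inv()*R.from_matrix(M)).as_rotvec()
E
python3 - <<'E'
from h import *
M=np.array([[-1,0,0],[0,1,0],[0,0,-1.]]);Mt=M@R.from_rotvec([0,-.4,0]).as_matrix()
print(rel([.47,.25,.27],M));print(rel([.45,-.17,.27],Mt))
E
```

```text
(array([-0.3089, -0.2413, -0.0198]), array([-0.0006, -0.0001, -0.4628]))
(array([-0.4785, -0.626 , -0.0196]), array([-0.0931, -0.3929, -0.4565]))
```

Careful with the scale: shifts go in units of 100 mm. That gives: -0.565 m is -5.65, -0.51 m is -5.1.

```bash
echo '[[[-0.5,-0.4,-0.2,0,0,-0.1,0.085],[-1,-0.8,-0.2,0,0,-0.2,0.085],[-1.5,-1.2,-0.2,0,0,-0.3,0.085],[-2,-1.55,-0.2,0,0,-0.4,0.085],[-2.5,-1.95,-0.2,0,0,-0.46,0.085],[-2.9,-2.4,-0.2,-0.02,-0.06,-0.46,0.085],[-3.1,-2.9,-0.2,-0.03,-0.13,-0.46,0.085],[-3.35,-3.45,-0.2,-0.05,-0.2,-0.46,0.085],[-3.6,-4,-0.2,-0.06,-0.27,-0.46,0.085],[-3.9,-4.55,-0.2,-0.08,-0.34,-0.46,0.085],[-4.2,-5.1,-0.2,-0.09,-0.39,-0.46,0.085],[-4.5,-5.65,-0.2,-0.093,-0.393,-0.457,0.085]]]' | python3 nudge.py
echo '[[[-0.1,-0.6,0,0,0,0,0.085],[-0.1,-0.6,0,0,0,0,0.085]]]' | python3 nudge.py
python3 - <<'E'
from h import *
w=grab('wrist','w1.png');np.save('w1.npy',w,allow_pickle=True);s=arm.read_state();print(s['time'],s['tool_pos'],s['contact_force'])
print(proj(w,[.51,-.1765,.136]),proj(w,[.505,-.176,.03]))
E
```

```text
time: 1.75
tool_pos: [0.4508, -0.1041, 0.2704]
tcp_rot: [0.2, -0.0, 0.98, 0.001]
contact_force: [1.6, 0.6, 1.0]
gripper_width: 0.0848
grasp_force: 0.0
time: 2.0
tool_pos: [0.4607, -0.167, 0.2748]
tcp_rot: [0.2, 0.004, 0.98, -0.0]
contact_force: [0.0, 1.3, -0.5]
gripper_width: 0.085
grasp_force: 0.0
2.05 [ 0.4608 -0.164   0.2744] [-0.6709  1.1896 -0.6809]
[310.0836 186.5919] [312.5887 133.6572]
```

View pics/w1.png

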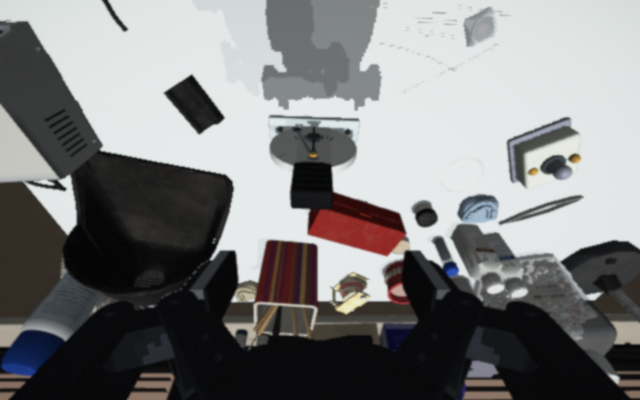

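Upside-down view: gauge foot spans about (268,118)–(359,125), pivot is about (313,157), handle top is about (312,185), and stud head is (561,168). I'll enlarge the dial and the block.

Run:
```python
import cv2,numpy as np
s=cv2.imread('pics/w1.png')
a=cv2.resize(s[105:213,255:369],(0,0),fx=5,fy=5,interpolation=cv2.INTER_CUBIC)
cv2.imwrite('pics/w1c.png',cv2.convertScaleAbs(a,alpha=1.3))
```

```text
(no output)
```

View pics/w1c.png

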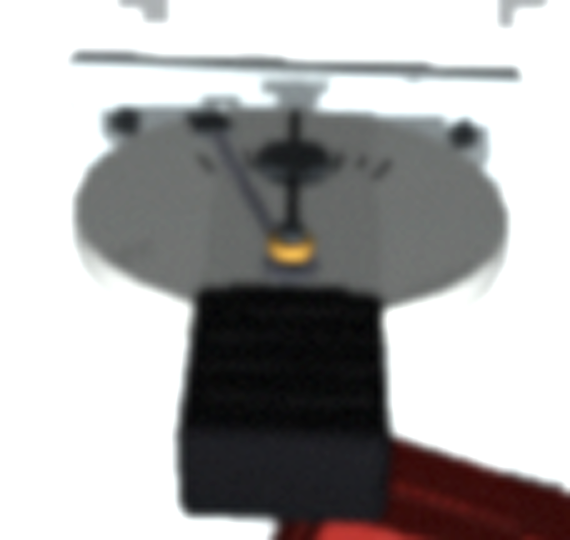

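Tab at crop (209,121), pivot (292,245), pointer tip (294,112). The handle's top face has corners (182,434), (388,432), (388,517), (183,512). The tab is on the gauge's -y side, so the +y end must be raised.

Run:
```python
from h import *
w=np.load('w1.npy',allow_pickle=True).item();a=grab('scene')
c=lambda x,y:(255+x/5-.4,105+y/5-.4)
for p in [(182,434),(388,432),(388,517),(183,512),(285,474)]: print('htop',onz(w,*c(*p),.160))
for p in [(105,112),(486,128)]: print('foot',onz(w,*c(*p),.01))
for p in [(72,58),(518,75)]: print('foot front bottom',onz(w,*c(*p),.01))
print('handle tri',tri((w,*c(285,474)),(a,366.75-.5,174.5-9.5)))
yaw=np.arctan2(-.0094,.1118)
gx=np.array([np.cos(yaw),np.sin(yaw),0]);gy=np.array([-gx[1],gx[0],0])
O=np.array([.5095,-.1765,0])
def onplane(d,u,v,off):
    cc,r=ray(d,u,v);return cc+r*((O+off*gx-cc)@gx)/(r@gx)
for off in(-.007,-.010,-.013):
    P=[onplane(w,*c(*p),off) for p in[(292,245),(294,112),(209,121)]]
    L=[((p-O)@gy,p[2]) for p in P]
    S=[onplane(a,320+x/4,155+y/4,off) for x,y in[(198,135),(192,240),(212,210)]]
    print(off,np.array(L),np.degrees(np.arctan2(L[0][0]-L[2][0],L[0][1]-L[2][1])),np.array([((p-O)@gy,p[2]) for p in S]))
print('stud wrist ctr z.055',onz(w,561,169,.055))
```

```text
htop [ 0.4976 -0.1925  0.16  ]
htop [ 0.4974 -0.1558  0.16  ]
htop [ 0.5173 -0.1554  0.16  ]
htop [ 0.5158 -0.1936  0.16  ]
htop [ 0.5068 -0.1744  0.16  ]
foot [ 0.5048 -0.2252  0.01  ]
foot [ 0.5101 -0.1244  0.01  ]
foot front bottom [ 0.49   -0.2321  0.01  ]
foot front bottom [ 0.4954 -0.117   0.01  ]
handle tri (array([ 0.5092, -0.1743,  0.1589]), [0.0012, 0.0012])
-0.007 [[ 0.0015  0.0843]
 [ 0.0007  0.0157]
 [-0.0207  0.0246]] 20.430542889630814 [[-0.0092  0.0901]
 [-0.0131  0.0054]
 [-0.0306  0.0218]]
-0.01 [[ 0.0014  0.0895]
 [ 0.0007  0.0223]
 [-0.0204  0.031 ]] 20.430542889630807 [[-0.0056  0.0931]
 [-0.0095  0.0088]
 [-0.0269  0.0251]]
-0.013 [[ 0.0013  0.0948]
 [ 0.0006  0.0289]
 [-0.02    0.0374]] 20.430542889630807 [[-0.002   0.096 ]
 [-0.0059  0.0122]
 [-0.0233  0.0285]]
stud wrist ctr z.055 [0.544  0.1411 0.055 ]
```

Run:
```python
from h import *
yaw=-.065
y=np.array([np.cos(yaw),np.sin(yaw),0]);z=np.array([0,0,-1.]);M=np.stack([np.cross(y,z),y,z],1)
print(rel([.508,-.1755,.25],M));print(rel([.508,-.1755,.136],M))
```

```text
(array([-0.034 , -0.0133,  0.0407]), array([0.3274, 0.3058, 1.6111]))
(array([ 0.0104, -0.0134,  0.1456]), array([0.3274, 0.3058, 1.6111]))
```

To row units: 0.04 m is 0.4, -0.034 m is -0.34.

```bash
echo '[[[-0.1,0,0,0.04,0.034,0.18,0.06],[-0.2,0,0,0.08,0.07,0.36,0.06],[-0.3,-0.1,0.1,0.12,0.1,0.54,0.06],[-0.34,-0.13,0.2,0.15,0.137,0.72,0.06],[-0.34,-0.13,0.3,0.18,0.17,0.9,0.06],[-0.34,-0.13,0.4,0.22,0.2,1.08,0.06],[-0.34,-0.13,0.4,0.255,0.24,1.26,0.06],[-0.34,-0.13,0.4,0.29,0.27,1.44,0.06],[-0.34,-0.13,0.4,0.327,0.306,1.611,0.06],[-0.34,-0.13,0.4,0.327,0.306,1.611,0.06],[-0.34,-0.13,0.4,0.327,0.306,1.611,0.06],[-0.34,-0.13,0.4,0.327,0.306,1.611,0.06]]]' | python3 nudge.py
python3 - <<'E'
from h import *
w=grab('wrist','w2.png');s=arm.read_state();print(s['time'],s['tool_pos'],s['tcp_rot'],s['gripper_width'])
np.save('w2.npy',w,allow_pickle=True)
yaw=-.065
y=np.array([np.cos(yaw),np.sin(yaw),0]);z=np.array([0,0,-1.]);M=np.stack([np.cross(y,z),y,z],1)
print(rel([.508,-.1755,.136],M))
g=cv2.imread('pics/w2.png');print(proj(w,[.508,-.1755,.16]),proj(w,s['tool_pos']))
E
```

```text
time: 3.6
tool_pos: [0.5077, -0.1745, 0.2505]
tcp_rot: [0.0, 0.728, 0.685, 0.0]
contact_force: [-0.1, -0.6, 0.1]
gripper_width: 0.0602
grasp_force: 0.0
3.65 [ 0.5077 -0.1746  0.2506] [0.0002 0.7285 0.685  0.0003] 0.060085635963366725
(array([-0.0009,  0.0003,  0.1146]), array([ 0.0006, -0.0001,  0.0034]))
[320.2979 214.5399] [319.9828 273.1184]
```

View pics/w2.png

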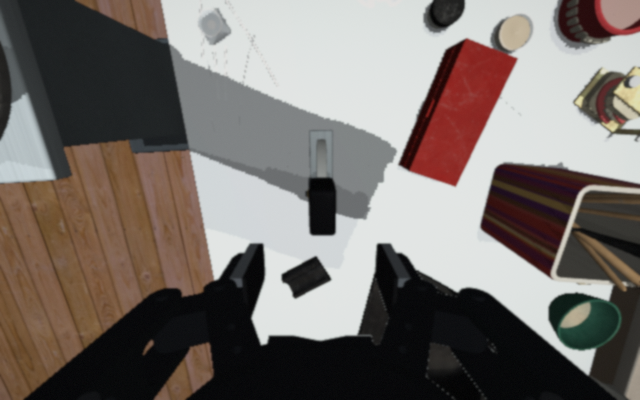

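The handle is centred at about (321.5,214), where I predicted (320.3,214.5), and the foot is aligned with the tool. Descend and grip.

To row units: 0.114 m is 1.14, -0.001 m is -0.01.

```bash
echo '[[[-0.01,0.01,0.5,0,0,0.003,0.06],[-0.01,0.01,0.9,0,0,0.003,0.06],[-0.01,0.01,1.14,0,0,0.003,0.06],[-0.01,0.01,1.14,0,0,0.003,0.06],[-0.01,0.01,1.14,0,0,0.003,0.015],[-0.01,0.01,1.14,0,0,0.003,0.015],[-0.01,0.01,1.14,0,0,0.003,0.015],[-0.01,0.01,1.14,0,0,0.003,0.015],[-0.01,0.01,1.14,0,0,0.003,0.015],[-0.01,0.01,1.14,0,0,0.003,0.015]]]' | python3 nudge.py 50
echo '[[[0,0,-0.2,0,0,0,0.015],[0,0,-0.6,0,0,0,0.015],[0,0,-1,0,0,0,0.015],[0,0,-1,0,0,0,0.015]]]' | python3 nudge.py
```

```text
time: 4.9
tool_pos: [0.5096, -0.1762, 0.1378]
tcp_rot: [0.001, 0.73, 0.683, 0.001]
contact_force: [-0.6, 0.3, 7.7]
gripper_width: 0.0215
grasp_force: 49.5
time: 5.4
tool_pos: [0.5101, -0.1765, 0.2395]
tcp_rot: [0.002, 0.73, 0.683, 0.002]
contact_force: [0.8, -0.5, -3.9]
gripper_width: 0.0216
grasp_force: 49.9
```

```bash
cat >> h.py <<'E'
H=.1378
def target(C,yaw,a,gap=0.,dy=0.,Ht=None):
    "TCP pose with foot middle (dy along gauge y from under the TCP) at head centre C"
    G=R.from_euler('z',yaw)*R.from_rotvec([a,0,0]);g=G.as_matrix()
    p=np.array(C)+(.010+H)*g[:,2]-dy*g[:,1]+[0,0,gap]
    return p,np.stack([-np.cross(g[:,2],g[:,0])*-1,g[:,0],-g[:,2]],1)
E
python3 - <<'E'
from h import *
p,M=target([.549,.1425,.055],-.5,0,.03);print(np.linalg.det(M),p,rel(p,M))
E
```

```text
1.0000000000000009 [0.549  0.1425 0.2328] (array([0.3208, 0.0176, 0.007 ]), array([ 0.0051, -0.0017,  0.4334]))
```

```bash
echo '[[[0.3,0,0,0,0,0.06,0.015],[0.8,0,0,0,0,0.12,0.015],[1.4,0.1,0,0,0,0.2,0.015],[2,0.1,0,0,0,0.28,0.015],[2.6,0.18,0.05,0.005,0,0.36,0.015],[3,0.18,0.07,0.005,-0.002,0.42,0.015],[3.21,0.18,0.07,0.005,-0.002,0.433,0.015],[3.21,0.18,0.07,0.005,-0.002,0.433,0.015],[3.21,0.18,0.07,0.005,-0.002,0.433,0.015],[3.21,0.18,0.07,0.005,-0.002,0.433,0.015]]]' | python3 nudge.py
python3 - <<'E'
from h import *
a=grab('scene','s3.png');b=grab('side','d3.png');s=arm.read_state();print(s['time'],s['tool_pos'],s['tcp_rot'],s['contact_force'])
np.save('a3.npy',a,allow_pickle=True);np.save('b3.npy',b,allow_pickle=True);np.save('st3.npy',s,allow_pickle=True)
p,q=proj(a,[.549,.1425,.12]),proj(b,[.549,.1425,.12]);print(p,q)
def c(f,p,k):
    i=cv2.imread('pics/'+f);x,y=int(p[0])-50,int(p[1])-k;print(f,x,y);return cv2.resize(i[y:y+120,x:x+100],(400,480),interpolation=cv2.INTER_CUBIC)
cv2.imwrite('pics/c3.png',np.hstack([c('s3.png',p,60),c('d3.png',q,60)]))
E
```

```text
time: 6.65
tool_pos: [0.5481, 0.1419, 0.2295]
tcp_rot: [-0.001, 0.86, 0.51, -0.002]
contact_force: [0.1, 0.0, -2.7]
gripper_width: 0.0213
grasp_force: 49.9
6.75 [0.5482 0.1422 0.2296] [-0.0011  0.8603  0.5098 -0.0023] [-0.2684 -0.3796 -4.3594]
[253.0741 229.276 ] [326.3743 165.7586]
s3.png 203 169
d3.png 276 105
```

View pics/c3.png

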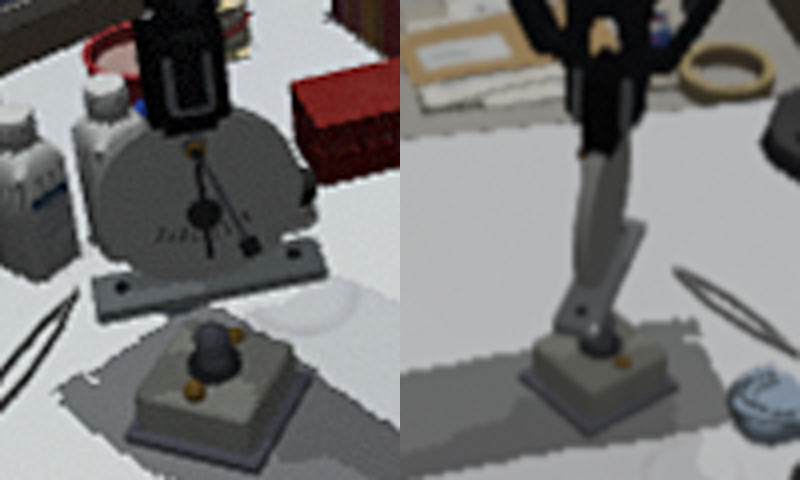

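Scene crop: pivot (196,150), pointer tip (208,257), tab (250,245), stud head (215,345). The foot's front-face bottom corners are about (97,320) and (328,273). Side crop: stud head (598,333), foot just above it.

Run:
```python
from h import *
a,b,s=[np.load(f,allow_pickle=True).item() for f in('a3.npy','b3.npy','st3.npy')]
q=s['tcp_rot'];T=R.from_quat([q[1],q[2],q[3],q[0]]).as_matrix();gx,gz=T[:,1],-T[:,2];gy=np.cross(gz,gx)
print('gx',gx,'gz',gz)
F=s['tool_pos']-H*gz;print('F',F)
f=lambda d,P,x0,y0,ox=0:[(proj(d,F+np.array(P)@np.array([gx,gy,gz]))-[x0,y0]+.375)*4+[ox,0]]
for P in[(-.015,.06,0),(-.015,-.06,0),(-.015,.06,.01),(-.015,-.06,.01),(0,0,.160)]: print(P,f(a,P,203,169),f(b,P,276,105,400))
sc=lambda x,y:(203+x/4-.375,169+y/4-.375); sd=lambda x,y:(276+(x-400)/4-.375,105+y/4-.375)
print('stud',tri((a,*sc(215,345)),(b,*sd(598,333))))
for off in(-.008,-.010,-.013):
    L=[]
    for p in[(196,150),(208,257),(250,245),(204,213)]:
        c,r=ray(a,*sc(*p));X=c+r*((F+off*gx-c)@gx)/(r@gx)-F;L.append((X@gy,X@gz))
    L=np.array(L);d=L[0]-L[1:];print(off,L,np.degrees(np.arctan2(d[:,0],d[:,1])))
```

```text
gx [ 0.8771 -0.4802 -0.0043] gz [0.0052 0.0004 1.    ]
F [0.5475 0.1422 0.0918]
(-0.015, 0.06, 0) [array([ 95.7818, 326.5772])] [array([603.3094, 223.3735])]
(-0.015, -0.06, 0) [array([327.912 , 281.7051])] [array([549.3654, 333.1202])]
(-0.015, 0.06, 0.01) [array([ 92.9564, 311.6279])] [array([603.706 , 211.1247])]
(-0.015, -0.06, 0.01) [array([326.8764, 266.9649])] [array([549.4477, 320.5539])]
(0, 0, 0.16) [array([175.1802,  20.5486])] [array([606.8019,  61.3628])]
stud (array([0.5479, 0.1422, 0.0489]), [0.001, 0.001])
-0.008 [[-0.0014  0.0919]
 [-0.0006  0.0254]
 [-0.0224  0.0281]
 [-0.0013  0.0535]] [-0.6877 18.2361 -0.0052]
-0.01 [[-0.0012  0.0933]
 [-0.0004  0.027 ]
 [-0.0221  0.0297]
 [-0.0012  0.055 ]] [-0.6877 18.2361 -0.0052]
-0.013 [[-0.001   0.0953]
 [-0.0002  0.0294]
 [-0.0218  0.0321]
 [-0.001   0.0572]] [-0.6877 18.2361 -0.0052]
```

```bash
cat >> h.py <<'E'
def st(n=6):
    "averaged state over n camera ticks"
    L=[]
    for _ in range(n): arm.get_image('wrist');L.append(arm.read_state())
    return L[-1]['time'],np.mean([l['tool_pos'] for l in L],0),np.mean([l['contact_force'] for l in L],0),np.std([l['contact_force'][2] for l in L]),np.mean([l['torque'] for l in L],0)
E
echo '[[[0,0,0.12,0,0,0,0.015],[0,0,0.2,0,0,0,0.015],[0,0,0.2,0,0,0,0.015],[0,0,0.2,0,0,0,0.015]]]' | python3 nudge.py
python3 -c "from h import *;print(st(8))"
```

```text
time: 7.25
tool_pos: [0.5482, 0.1428, 0.2096]
tcp_rot: [-0.001, 0.86, 0.51, -0.002]
contact_force: [0.2, 0.1, -4.0]
gripper_width: 0.0213
grasp_force: 49.9
(7.65, array([0.5482, 0.143 , 0.2097]), array([-0.0725,  0.0547, -3.4981]), np.float64(0.541814296997217), array([-0.0017, -0.0056,  0.0128]))
```

```bash
for i in 5 ; do echo '[[[0,0,0.05,0,0,0,0.015],[0,0,0.05,0,0,0,0.015]]]' | python3 nudge.py >/dev/null; python3 -c "from h import *;print(st(8))"; done
echo '[[[0,0,0.03,0,0,0,0.015],[0,0,0.03,0,0,0,0.015]]]' | python3 nudge.py >/dev/null; python3 -c "from h import *;print(st(8))"
echo '[[[0,0,0.02,0,0,0,0.015],[0,0,0.02,0,0,0,0.015]]]' | python3 nudge.py >/dev/null; python3 -c "from h import *;print(st(8))"
```

```text
(8.3, array([0.5481, 0.1429, 0.2045]), array([ 0.16  ,  0.1415, -3.6378]), np.float64(0.40291933314739736), array([-0.0152, -0.0119, -0.0055]))
(8.95, array([0.5481, 0.143 , 0.2016]), array([ 0.5118,  0.257 , -2.6248]), np.float64(0.48066460499462477), array([ 0.0232, -0.1577, -0.0126]))
(9.6, array([0.5481, 0.1429, 0.1996]), array([ 0.5093,  0.0787, -1.6774]), np.float64(0.6315726692004895), array([ 0.0436, -0.2307, -0.0042]))
```

To row units: 0.003 m is 0.03.

```bash
echo '[[[0,0,0.03,0,0,0,0.015],[0,0,0.03,0,0,0,0.015]]]' | python3 nudge.py >/dev/null
python3 - <<'E'
from h import *
print(st(8))
a=grab('scene','s4.png');b=grab('side','d4.png');s=arm.read_state();print(s['time'],s['tool_pos'],s['tcp_rot'])
np.save('a4.npy',a,allow_pickle=True);np.save('b4.npy',b,allow_pickle=True);np.save('st4.npy',s,allow_pickle=True)
def c(f,x,y):
    i=cv2.imread('pics/'+f);return cv2.resize(i[y:y+96,x:x+80],(400,480),interpolation=cv2.INTER_CUBIC)
cv2.imwrite('pics/c4.png',np.hstack([c('s4.png',215,190),c('d4.png',286,130)]))
E
```

```text
(10.25, array([0.5481, 0.1429, 0.1966]), array([ 1.1738,  0.0845, -0.8001]), np.float64(0.3846129364896684), array([ 0.0277, -0.2666,  0.0009]))
10.35 [0.548  0.1429 0.1966] [-0.001   0.86    0.5102 -0.0024]
```

View pics/c4.png

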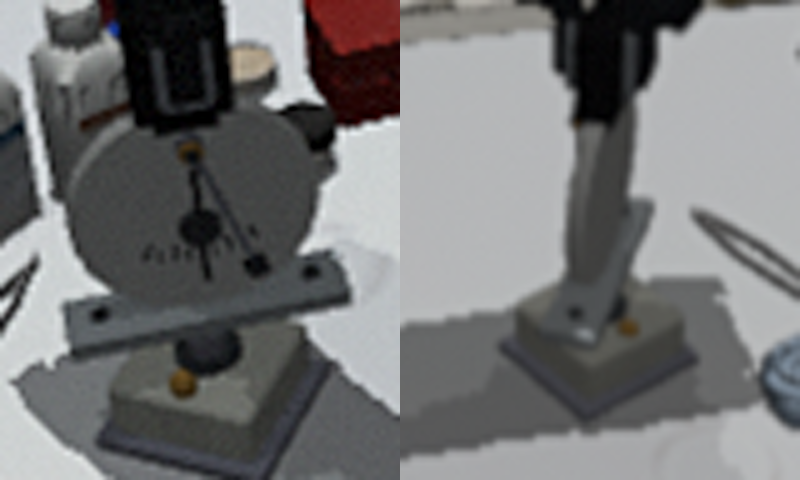

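The foot sits on the stud head with its middle over the collar, at scene crop (208,350). The pointer hangs plumb from the pivot (190,150), and the tab is at (257,265). Next I check lean and centring, then work out the rocking move.

Run:
```python
from h import *
a,b,s=[np.load(f,allow_pickle=True).item() for f in('a4.npy','b4.npy','st4.npy')]
q=s['tcp_rot'];T=R.from_quat([q[1],q[2],q[3],q[0]]).as_matrix();gx,gz=T[:,1],-T[:,2];gy=np.cross(gz,gx);G=np.array([gx,gy,gz])
F=s['tool_pos']-.1368*gz;print('F',F,'gz',gz)
sc=lambda x,y:(215+x/5-.4,190+y/5-.4); sd=lambda x,y:(286+(x-400)/5-.4,130+y/5-.4)
for n,u,v in[('pivot',(190,150),(577,122)),('foot -x-y bottom',(350,297),(546,335)),('-x-y top',(338,252),(548,322))]:
    x,e=tri((a,*sc(*u)),(b,*sd(*v)));print(n,G@(x-F),e)
for P in[(.015,-.06,.01),(-.015,-.06,0),(-.015,.06,0),(.015,.06,.01),(-.005,0,.06),(-.011,0,.136),(-.01,0,.095)]:
    X=F+np.array(P)@G;print(P,(proj(a,X)-[215,190]+.4)*5,(proj(b,X)-[286,130]+.4)*5+[400,0])
def xy(p):
    c,r=ray(a,*sc(*p));X=c+r*((F-.01*gx-c)@gx)/(r@gx)-F;return np.array((X@gy,X@gz))
P=[xy(p) for p in[(190,150),(207,278),(257,265)]];d=P[0]-np.array(P[1:]);print(P,np.degrees(np.arctan2(d[:,0],d[:,1])))
yaw=np.arctan2(gx[1],gx[0]);C=F-[0,0,.01];print('yaw',yaw,C)
import h;h.H=.1368
for t in(0,.05,.1,.15,.2,.25,.29,.32,.35):
    p,M=target(C,yaw,t);r=rel(p,M,s);print(t,r[0],r[1])
```

```text
F [0.5473 0.1429 0.0598] gz [0.0051 0.0006 1.    ]
pivot [-0.0126 -0.0006  0.0944] [0.0007, 0.0007]
foot -x-y bottom [-0.011  -0.059   0.0024] [0.001, 0.001]
-x-y top [-0.0056 -0.0602  0.0184] [0.0045, 0.0045]
(0.015, -0.06, 0.01) [336.4366 244.0401] [594.1123 336.5134]
(-0.015, -0.06, 0) [352.7559 305.1688] [536.3743 339.5963]
(-0.015, 0.06, 0) [ 69.3911 362.2888] [602.3369 201.3824]
(0.015, 0.06, 0.01) [ 58.8203 297.7249] [656.4148 196.9907]
(-0.005, 0, 0.06) [195.5496 208.0091] [591.5352 179.1115]
(-0.011, 0, 0.136) [177.9271  62.4582] [583.0564  49.4824]
(-0.01, 0, 0.095) [188.5781 146.5757] [583.3762 120.1287]
[array([-0.0004,  0.0932]), array([-0.0006,  0.0264]), array([-0.0217,  0.0281])] [ 0.1849 18.1762]
yaw -0.49986737116802044 [0.5473 0.1429 0.0498]
0 [-0.0004 -0.0006  0.    ] [-0.0042  0.003   0.    ]
0.05 [-0.0077 -0.0006  0.0002] [-0.0042  0.053  -0.0001]
0.1 [-0.0151 -0.0006  0.0008] [-0.0042  0.103  -0.0002]
0.15 [-0.0223 -0.0006  0.0017] [-0.0042  0.153  -0.0003]
0.2 [-0.0296 -0.0006  0.003 ] [-0.0042  0.203  -0.0004]
0.25 [-0.0367 -0.0006  0.0047] [-0.0042  0.253  -0.0005]
0.29 [-0.0424 -0.0006  0.0063] [-0.0042  0.293  -0.0006]
0.32 [-0.0466 -0.0005  0.0076] [-0.0042  0.323  -0.0007]
0.35 [-0.0507 -0.0005  0.0091] [-0.0042  0.353  -0.0007]
```

To row units: -0.0466 m is -0.466, -0.0424 m is -0.424.

```bash
echo '[[[-0.077,0,0.002,-0.004,0.053,0,0.015],[-0.151,-0.003,0.008,-0.004,0.103,0,0.015],[-0.223,-0.006,0.017,-0.004,0.153,0,0.015],[-0.296,-0.006,0.03,-0.004,0.203,0,0.015],[-0.367,-0.006,0.047,-0.004,0.253,0,0.015],[-0.424,-0.006,0.063,-0.004,0.293,0,0.015],[-0.466,-0.006,0.076,-0.004,0.323,0,0.015],[-0.466,-0.006,0.076,-0.004,0.323,0,0.015]]]' | python3 nudge.py
echo '[[[0,0,0,0,0,0,0.015],[0,0,0,0,0,0,0.015],[0,0,0,0,0,0,0.015],[0,0,0,0,0,0,0.015],[0,0,0,0,0,0,0.015],[0,0,0,0,0,0,0.015],[0,0,0,0,0,0,0.015],[0,0,0,0,0,0,0.015],[0,0,0,0,0,0,0.015],[0,0,0,0,0,0,0.015],[0,0,0,0,0,0,0.015],[0,0,0,0,0,0,0.015]]]' | python3 nudge.py >/dev/null
python3 - <<'E'
from h import *
print(st(10))
a=grab('scene','s5.png');b=grab('side','d5.png');s=arm.read_state();print(s['time'],s['tool_pos'],s['tcp_rot'])
np.save('a5.npy',a,allow_pickle=True);np.save('b5.npy',b,allow_pickle=True);np.save('st5.npy',s,allow_pickle=True)
q=s['tcp_rot'];T=R.from_quat([q[1],q[2],q[3],q[0]]).as_matrix();gx,gz=T[:,1],-T[:,2];gy=np.cross(gz,gx);G=np.array([gx,gy,gz])
F=s['tool_pos']-.1368*gz;print('F',F,'C',F-.01*gz,'gx',gx,'tilt',np.arctan2(gy[2],gz[2]))
pts=[(.015,-.06,.01),(-.015,-.06,0),(-.015,.06,0),(.015,.06,.01),(-.011,0.02,.108),(-.01,0,.095)]
o=[]
for f,d,x,y in(('s5.png',a,215,190),('d5.png',b,296,130)):
    i=cv2.imread('pics/'+f)[y:y+85,x:x+66];i=cv2.resize(i,(396,510),interpolation=cv2.INTER_CUBIC);i=cv2.convertScaleAbs(i,alpha=1.5)
    for P in pts:
        u=(proj(d,F+np.array(P)@G)-[x,y]+.5)*6-.5;print(P,u+([396,0] if f[0]=='d' else [0,0]))
        cv2.circle(i,tuple(int(k) for k in u),2,(0,0,255),-1)
    o.append(i)
cv2.imwrite('pics/c5.png',np.hstack(o))
E
```

```text
time: 11.35
tool_pos: [0.5247, 0.1014, 0.189]
tcp_rot: [-0.081, 0.85, 0.503, 0.137]
contact_force: [-0.8, -0.9, -1.3]
gripper_width: 0.0217
grasp_force: 50.4
(13.35, array([0.5251, 0.1023, 0.1891]), array([-1.5832, -2.2701, -1.4282]), np.float64(0.34377676312318556), array([-1.1086,  0.6646,  0.0168]))
13.45 [0.5251 0.1023 0.1891] [-0.0814  0.8492  0.5034  0.1369]
F [0.5457 0.1401 0.0592] C [0.5472 0.1429 0.0498] gx [ 0.8773 -0.4799 -0.0003] tilt 0.3199206653660449
(0.015, -0.06, 0.01) [415.7006 333.0125]
(-0.015, -0.06, 0) [426.5704 407.0344]
(-0.015, 0.06, 0) [ 94.5906 391.7841]
(0.015, 0.06, 0.01) [ 90.9387 313.5751]
(-0.011, 0.02, 0.108) [279.4198 136.5737]
(-0.01, 0, 0.095) [328.0346 172.2664]
(0.015, -0.06, 0.01) [565.5121 444.9638]
(-0.015, -0.06, 0) [499.3267 442.6552]
(-0.015, 0.06, 0) [575.7786 216.9843]
(0.015, 0.06, 0.01) [639.6123 216.2034]
(-0.011, 0.02, 0.108) [540.1383 142.023 ]
(-0.01, 0, 0.095) [531.3575 200.9645]
```

View pics/c5.png

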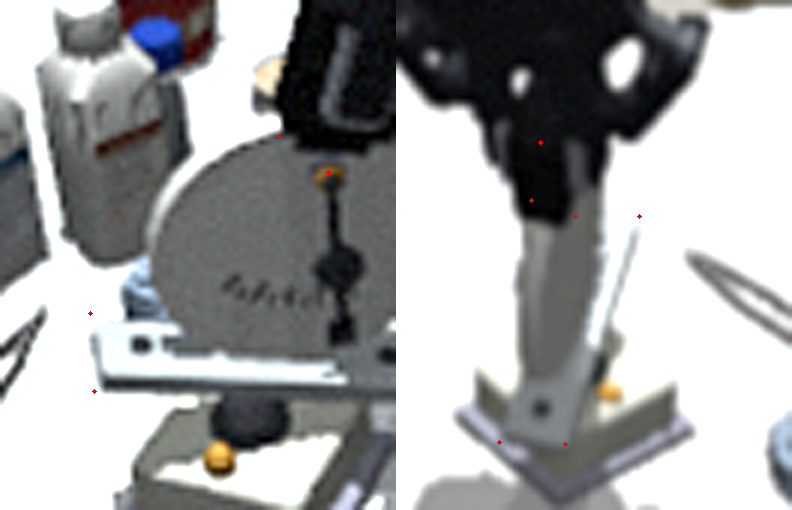

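Scene: the pointer line runs from (328,178) straight over the tab at (342,328), and the foot rests on the collar at (250,415). The projected foot corners agree to about 1 px in both views. I'll check the dial's lean from its rim silhouette in the side view, and the pointer against the tab numerically.

Run:
```python
from h import *
a,b,s=[np.load(f,allow_pickle=True).item() for f in('a5.npy','b5.npy','st5.npy')]
q=s['tcp_rot'];T=R.from_quat([q[1],q[2],q[3],q[0]]).as_matrix();gx,gz=T[:,1],-T[:,2];gy=np.cross(gz,gx);G=np.array([gx,gy,gz])
F=s['tool_pos']-.1368*gz
t=np.linspace(0,2*np.pi,200)
def sil(lean):
    r=R.from_rotvec(lean*gy)
    pts=np.array([proj(b,s['tool_pos']+r.apply(F+np.array([x,.052*np.sin(k),.06+.052*np.cos(k)])@G-s['tool_pos'])) for x in(-.005,.005) for k in t])
    h=cv2.convexHull(pts.astype(np.float32))[:,0];m=np.zeros((400*8,640*8),np.uint8);cv2.fillConvexPoly(m,(h*8).astype(int),1)
    return {v:np.where(m[v*8])[0][[0,-1]]/8 for v in range(168,192,4)}
p0,p1=sil(0),sil(.05)
g=cv2.cvtColor(b['frame'],cv2.COLOR_RGB2GRAY)
for v in p0: print(v,p0[v],p1[v],g[v,310:338])
for n,u in[('pivot',(328,178)),('wt',(339,267)),('tab',(343,330))]:
    c,r=ray(a,215+(u[0]-2.5)/6,190+(u[1]-2.5)/6);X=c+r*((F-.011*gx-c)@gx)/(r@gx)-F;print(n,X@gy,X@gz, np.degrees(np.arctan2(-(X@gy),.0945-X@gz)))
i=a['frame'][225:255,262:280].astype(int).sum(2)//3;print(i)
```

```text
168 [317. 330.] [316.375 327.875] [186 185 186 186 188 191 174  96  87  93  91  80  60  55  63  66  66  65
  62  76 127 174 183 186 178 154 158 181]
172 [316.25  329.375] [315.5   327.125] [185 186 186 186 187 189 170 107  86  93  91  73  64  65  66  65  66  65
  67  90 127 156 181 174 132 143 180 188]
176 [315.625 328.5  ] [314.75  326.125] [185 185 186 187 185 156  86  76  85  87  78  67  65  66  67  66  65  64
  67  98 152 183 169 123 163 186 187 186]
180 [315.25 327.5 ] [314.125 325.125] [185 185 186 187 189 177 111  76  79  79  68  65  65  65  64  64  63  66
 103 161 183 161 128 173 189 186 185 186]
184 [315.    326.375] [313.75  323.875] [186 186 185 187 190 178 104  65  72  73  67  66  66  65  64  64  69  96
 147 175 140 106 149 180 187 187 186 186]
188 [315.125 324.875] [313.75 322.25] [184 182 176 182 185 175 105  62  65  68  67  66  65  65  67  78  89 101
 109 101  76  81  94 132 182 189 182 178]
pivot -0.00019985079743631162 0.09337669272849494 10.088099749101152
wt -0.013253929508315974 0.05698406824621972 19.457704647963567
tab -0.02161106759874953 0.029790232070073405 1
[... 1568 characters left out ...]
 48  67  65  61  71  91]
 [ 71  69  63  65  66  71  69  51   9  11  18  22  49  72  67  78  76  77]
 [ 70  68  65  65  65  65  71  54  30  38  45  52  58  74  74  73  70  61]
 [ 63  65  64  63  63  67  66  62  59  71  74  71  75  74  75  64  41  20]
 [ 82  69  58  63  53  58  59  65  61  71  75  70  74  70  75  62  30  13]
 [136 123 113 112 111 113 114 122 105  63  69  68  70  72  72  69  57  39]
 [181 179 179 179 185 186 174 163 129  64  67  71  72  73  71  74  76  77]
 [174 176 175 179 176 178 156 112 119 121 103  69  78  75  75  77  76  73]
 [136 141 142 149 148 149 151 157 161 171 136  73  80  79  75  81  82  76]
 [ 44  43  45  49  50  53  57  61  62  71  64  56  62  63  68  68  70  73]]
```

```bash
python3 -c "from workcell import arm;print(arm.close_job())"
```

```text
the job is handed in; nothing more can be done
None
```

I handed in the job at about 13.5 s: the gauge is held with its foot's middle on the tall stud, pressed in about 5 mm of 10. It is rocked about 18° (0.32 rad) with the +y end up, and the pointer rests over the tab to within a fraction of a pixel. The dial looked upright front to back to within 1–2°, and nothing around it was touched on purpose, but I did not check the small things afterwards.

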